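# Empty the rinse shaker and put the drying tray in its case

### The job

Unscrew the perforated cap of the rinse shaker and stand it, right way up, on the middle of the rubber mat; then tip the shaker fully by its lever so that every white plug left in it falls into the drying tray, and bring it back fully upright. All the black connector housings lying on the bench belong in the tray too. At the end slide the tray with everything in it fully home into the drying case, without disturbing the white bottle that stands on the bench.

Things in the scene. Friction and masses are not known exactly. Their poses are not given: they have to be found in the camera images.
- stand: Aluminium stand fixed to the bench. Origin on the bench below the middle of the shaker's hinge axis (along the stand's y, 115 mm up). The shaker tips to the stand's -x: what falls out lands 40 to 130 mm out that way, centred on y = 0. Base plate 10 mm high, x -10 to +140, y +-78 mm; posts at y +-66 mm, x -10 to +16, 135 mm high. The bench at x below -10 mm is free for the tray.
- shaker (a joint): Tipping angle of the shaker, rad: 0 upright on its stop, 2.44 fully tipped (mouth down) on the other stop. About 0.25 N m of friction: it stays where it is left. A clear jar with steel bands, 84 mm across, 100 mm high, rim 165 mm above the bench; its axis is 50 mm to the stand's +x of the hinge axis when upright.
- shaker_mouth (a point): Centre of the shaker's open rim, under the cap (76 mm inside diameter). Its axes are those of the stand when upright and tip with the shaker.
- lever_grip (a point): Middle of the round grip bar (14 mm thick, 60 mm long along the stand's y) of the tipping lever, at the stand's y = -106 mm. It moves on a 90 mm circle about the hinge axis: 65 degrees from vertical on the +x side (38 mm above the axis) with the shaker upright, over the top, to 75 degrees from vertical on the -x side when fully tipped.
- cap_grip (a point): Middle of the wing grip (60 mm along this x, 14 thick along y, 26 high) on the perforated steel cap, 116 mm across. Cap's top face 13 mm below this point, skirt's lower edge 46 mm below. Held by three lugs of a coarse thread, 4 mm play upwards. Turned anticlockwise seen from above by 35 to 80 degrees (aim for 55) it lifts straight off (35 mm clears the jar); stop at about 85. 90 g.
- mat: Square black rubber mat lying fixed on the bench, 140 x 140 x 3 mm; origin at the centre of its underside.
- tray_mid (a point): Centre of the loose aluminium drying tray (half-way up), an open tray 150 mm long (x), 124 mm wide (y), 36 mm high, walls and floor 4 mm thick. Its handle is at its -x end. About 0.4 kg.
- tray_handle (a point): Centre of the tray's black blade handle: 46 mm long along the tray's x, 12 mm thick along its y, from 12 to 48 mm above the bench; 97 mm to -x of the tray's centre. The tray can be slid over the bench by it.
- spray: Bystander: a closed white bottle 130 mm high and 50 mm across standing between the shaker stand and the case; origin at the centre of its base; leave it alone.
- case: White drying case fixed on the bench, open at its -x end, no floor (the tray slides in on the bench). Inside 129 mm wide, 60 high; outside 141 wide, 66 high; walls x -76 to +84 mm, flared guides to x -96. Origin on the bench at its centre. Tray fully home against the back wall: its centre 2 mm to +x of this origin, its +x along the case's +x, the handle outside.
- seal1_mid (a point): Centre of a small white sealing plug, a cylinder 22 mm across and 30 mm long along its z, with a black band; smooth, 15 g; starts inside the shaker. May be absent.
- seal2_mid (a point): Centre of a small white sealing plug, a cylinder 22 mm across and 30 mm long along its z, with a black band; smooth, 15 g; starts inside the shaker. May be absent.
- seal3_mid (a point): Centre of a small white sealing plug, a cylinder 22 mm across and 30 mm long along its z, with a black band; smooth, 15 g; starts inside the shaker. May be absent.
- seal4_mid (a point): Centre of a small white sealing plug, a cylinder 22 mm across and 30 mm long along its z, with a black band; smooth, 15 g; starts inside the shaker. May be absent.
- housing1_mid (a point): Centre of a black connector housing, a bar 60 mm long (x), 20 mm wide (y), 24 mm high (z), lying on the bench at the start. About 35 g. May be absent.
- housing2_mid (a point): Centre of a black connector housing, a bar 60 mm long (x), 20 mm wide (y), 24 mm high (z), lying on the bench at the start. About 35 g. May be absent.
- housing3_mid (a point): Centre of a black connector housing, a bar 60 mm long (x), 20 mm wide (y), 24 mm high (z), lying on the bench at the start. About 35 g. May be absent.
Not all that is in view belongs to the job. There is more than one size of the part that bears tray_mid; the job needs the larger.

How it is judged:
By the outcome, as a careful person would: the job done as asked, in the order asked, and still so for the second after the job is handed in, with the robot touching nothing.
Of seal1, seal2, seal3, seal4 only 2 to 4 are there at a start; the rules pass over those that are not, and their reading is None.
Of housing1, housing2, housing3 only 1 to 3 are there at a start; the rules pass over those that are not, and their reading is None.
At some moment in a run one of housing1, housing2, housing3 may be knocked a few centimetres aside while the robot is not near it.
It also fails if it takes over 210 s, if anything falls off the work surface, if the arm or the gripper's body presses on something with over 40 N, if the wrist force passes 120 N, or if a joint passes its speed limit or range.

### The arm

A 6-joint arm with a two-finger parallel gripper is mounted at the origin on the work surface. World frame = base frame: x ahead of the robot, y to its left, z up, the work surface at z = 0. Lengths are in m, angles in rad, forces in N, time in s.
With the tool pointing down it reaches from about 0.3 to 0.775 m from the base axis. Payload 14.6 kg.
Tool frame: the origin (TCP) lies at the centre of the arm's flange, where the gripper is bolted on; the fingertips stand 199 mm ahead of it and the grasp point (between the pads) lies 180 mm ahead of it; z points along the fingers, y is the line along which they close (so a half turn about z gives the same grasp; the last joint's range is limited). The gripper opens to 94 mm and grips with 3 to 60 N. Pads are 16 mm wide; open, the fingers measure 119 mm over their backs; the gripper's body (75 mm by 177 mm) begins 78 mm behind the grasp point.
Start: joints at [-1.376, 0.3, 1.521, -0, 1.321, -0.067], TCP at [0.142, -0.531, 0.405] pointing down, gripper open.
Joint ranges: [-3.03, 3.03], [-0.79, 2.21], [0.23, 2.52], [-1.04, 4.18], [0, 3.07], [-2.55, 2.55]. Speed limits (rad/s): [2.22, 2.22, 2.57, 3.14, 3.14, 3.14].

### API

Orientations are given as [roll, pitch, yaw] about the fixed x, y, z axes, in that order (R = Rz(yaw) Ry(pitch) Rx(roll)).
In Python, from station import ctrl gives the robot as it stands. The module is installed in compiled form; this text tells all that it offers.
- The arm moves only by the tool servo_tool, never from a script. Its argument "motion" is a list of rows, each a list of 5 numbers: the closure, from 0 (fully open) to 1 (shut), then the shift along the world's x, y, z in cm, then the turn about the world's z in degrees. A call has 1 to 20 rows; each row is the pose to reach, as a shift and turn from the pose commanded when the call began; what a row does not reach only later rows make up. A row lasts 1/8 s, in which the tool goes at most 62.5 mm and 10.7 degrees, less where a joint would pass 70% of its speed; a pose out of reach is approached as far as the arm can. A call with a gripper value outside its range is refused whole. The fingers move at their own pace and stop on an object; "squeeze" is the grip in N (left out, the last holds). Time passes only in rows, so rows that repeat a pose let the fingers close. It gives the time, the measured TCP pose, the force, the opening and the grip force at its end, in the units of the state.
- ctrl.get_obs(): the state, without advancing time (a new reading comes with each control period).
- ctrl.camera(name): name is "scene" or "top" or "wrist"; returns a dict with "image" (420x560x3 uint8, red, green, blue), "fx", "fy", "cx", "cy" (pixels), "camera_from_world" (4x4, takes a point from world to camera coordinates); the wrist camera has in their place "hand_eye" (4x4, takes a point from camera to tool coordinates, whose origin is the TCP and whose axes are the flange's). Camera axes: x right, y up, looking along -z (the intrinsics and any distortion apply to the point x, -y, -z); pixel columns grow to the right and rows downward; lengths in m; the calibration is good to about 2 mm. A picture is of the moment at which its call begins: read the wrist's pose just before it. There is no depth.
- ctrl.hand_in(): hands the job in; it is judged then, once.
The state is a dict: "time_s": time; "qpos": joint angles; "joint_vel": joint speeds; "tau": joint torques, N m; "ee_pos": TCP position; "eef_rot": TCP orientation; "force": force on the tool from outside, world axes, zero at the start; "moment": the same for the moment, N m; "grip_width": finger opening in m; "grip_force": force on a finger pad.
Only numpy, scipy, OpenCV 4.12 (cv2) and the standard library are available. Lean on these libraries where they do the work, as an engineer would, in place of code of your own. Each camera call takes 0.05 s, during which the arm holds its last target. There are 200 camera calls.

## Working session

There is one attempt and no reset: what is moved stays moved. The work goes in short steps, Python scripts to look and compute and a tool call to move; the robot and the scene stay as the last step left them, time stands still between calls to the robot, and variables do not carry over. Pictures are saved under pics/ and viewed, at most 16 in all, crops included, and the job is handed in when it is done.

Besides the shell and the picture viewer there is one more tool, called after "Emit:" as name(argument=value, ...), one argument or row to a line, values as JSON. servo_tool: Moves the arm, as the interface text tells. Its arguments: {"type":"object","properties":{"motion":{"type":"array","items":{"type":"array","items":{"type":"number"}}},"squeeze":{"type":"number"}},"required":["motion"]}

```bash
mkdir -p pics
cat > h.py <<'E'
import numpy as np, cv2
from station import ctrl
def snap(n,f):
    c=ctrl.camera(n); cv2.imwrite('pics/'+f,cv2.cvtColor(c['image'],cv2.COLOR_RGB2BGR)); return c
def ray(c,u,v):
    d=np.array([(u-c['cx'])/c['fx'],-(v-c['cy'])/c['fy'],-1.])
    T=np.linalg.inv(c['camera_from_world']); return T[:3,3],T[:3,:3]@d
def at(c,u,v,z):
    o,d=ray(c,u,v); return (o+d*(z-o[2])/d[2])[:2].round(4)
def proj(c,p):
    q=c['camera_from_world']@np.append(p,1); return (c['cx']-c['fx']*q[0]/q[2], c['cy']+c['fy']*q[1]/q[2])
E
python3 - <<'E'
from h import *
import pickle
a=snap('top','top.png');b=snap('scene','scene.png')
pickle.dump((a,b),open('cams.pkl','wb'))
for c in(a,b): print({k:v for k,v in c.items() if k!='image'})
print(ctrl.get_obs())
for n in('top','scene'):
    i=cv2.imread(f'pics/{n}.png'); cv2.imwrite(f'pics/{n}_b.png',cv2.resize(i,(800,600),interpolation=cv2.INTER_CUBIC))
E
```

```text
{'fx': 413.4673743928081, 'fy': 413.4673743928081, 'cx': 280.336819241118, 'cy': 212.3204415450572, 'camera_from_world': array([[ 0.03215022, -0.99947184,  0.0047331 , -0.03704883],
       [ 0.97473218,  0.03240105,  0.22101438, -0.49884952],
       [-0.221051  , -0.00249216,  0.97525906, -1.10697781],
       [ 0.        ,  0.        ,  0.        ,  1.        ]])}
{'fx': 394.25116613786105, 'fy': 394.25116613786105, 'cx': 279.53344144634093, 'cy': 212.55325135345583, 'camera_from_world': array([[ 0.86767671,  0.49706312,  0.00808536, -0.40238546],
       [-0.3689089 ,  0.63289746,  0.68069598,  0.1246663 ],
       [ 0.33323167, -0.59360681,  0.7325214 , -1.16922891],
       [ 0.        ,  0.        ,  0.        ,  1.        ]])}
{'time_s': 0.1, 'qpos': array([-1.37560045e+00,  3.00351295e-01,  1.52147996e+00, -7.24179766e-06,
        1.32069290e+00, -6.66106471e-02]), 'joint_vel': array([ 1.54464127e-03, -2.00541485e-03, -2.35772610e-03, -1.80582704e-05,
       -7.86905410e-04, -2.42402079e-04]), 'tau': array([-6.61714912e-04, -5.32646334e+01, -3.53284371e+01,  7.09119765e-02,
        2.34872400e-02, -5.99852046e-05]), 'ee_pos': array([ 0.14233913, -0.53122945,  0.40419474]), 'eef_rot': array([-3.14066275e+00, -5.50030241e-05,  2.61808293e-01]), 'force': array([ 0.31178124,  0.27159304, -0.24894144]), 'moment': array([ 0.00628457, -0.01654565, -0.0243744 ]), 'grip_force': 0.0, 'grip_width': 0.09393370958039794}
```

View pics/top_b.png

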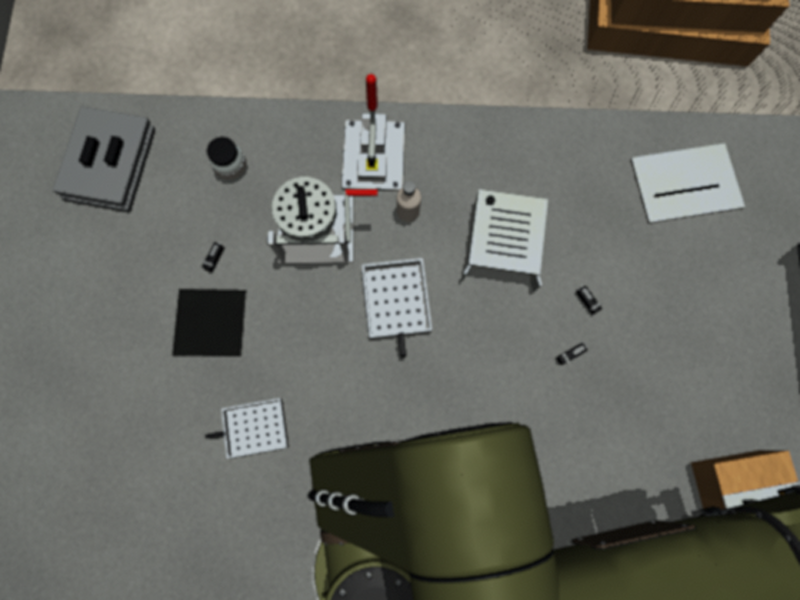

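View pics/scene_b.png

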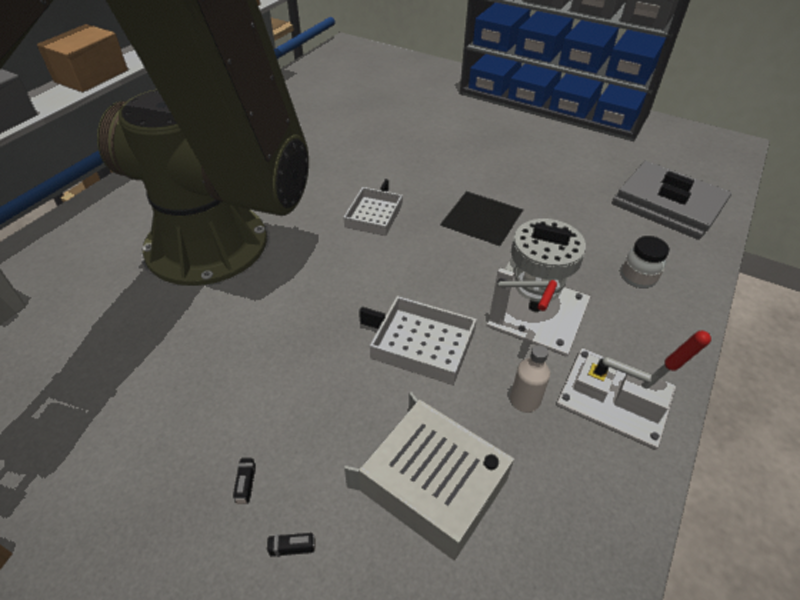

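The top view shows the cap at (303,207), lever grip (362,192), large tray (396,300), case (508,232), bottle (408,200) and mat (209,322). There are housings at (213,256), (588,299) and (571,353). I'll enlarge it.

Run:
```python
from h import *
i=cv2.imread('pics/top.png')[115:275,115:435]
i=cv2.resize(i,None,fx=2.5,fy=2.5,interpolation=cv2.INTER_CUBIC)
i=cv2.convertScaleAbs(i,alpha=1.2,beta=10)
cv2.imwrite('pics/topc.png',i)
```

```text
(no output)
```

View pics/topc.png

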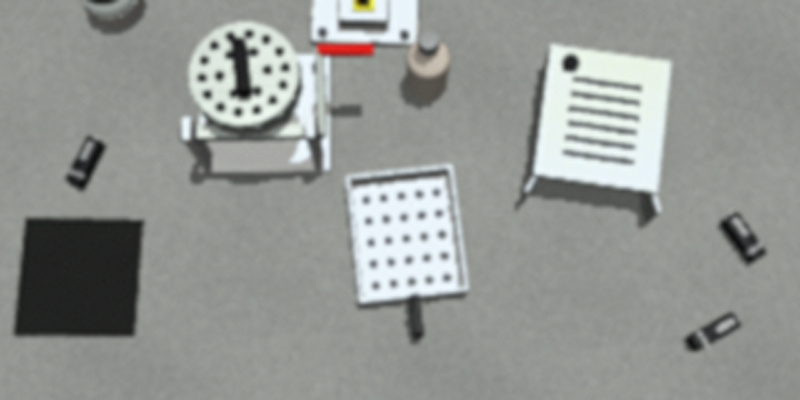

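```bash
cat >> h.py <<'E'
import pickle
def cp(X,Y): return 115+(X+.5)/2.5-.5,115+(Y+.5)/2.5-.5
E
python3 - <<'E'
from h import *
a,b=pickle.load(open('cams.pkl','rb'))
T=lambda X,Y,z: at(a,*cp(X,Y),z)
print('cap disc',T(245,73,.170),'wing ends',T(237,40,.19),T(244,96,.19))
print('lever',T(318,48,.16),T(345,48,.16),T(372,48,.16))
print('mat',[T(*p,.003) for p in((25,218),(143,219),(134,335),(15,335))])
print('tray corners',[T(*p,.036) for p in((347,176),(452,165),(467,294),(359,305))],'handle',T(414,298,.048),T(417,342,.03))
c=[T(*p,.066) for p in((551,44),(671,62),(658,193),(533,177))]
print('case',c,np.mean(c,0))
print('housings',[T(*p,.024) for p in((92,140),(78,185),(731,215),(754,257),(689,344),(736,318))])
print('bottle',T(430,42,.13))
print('stand base corners',T(330,170,.01),T(186,140,.135),T(322,140,.135))
cap=T(245,73,.170)
print('proj in scene800', [np.array(proj(b,p))*800/560 for p in (np.append(cap,.19),np.append(T(345,48,.16),.153))])
cam=ctrl.camera('wrist'); print({k:v for k,v in cam.items() if k!='image'})
E
```

```text
cap disc [0.6522 0.1624] wing ends [0.6803 0.1696] [0.619  0.1581]
lever [0.6872 0.0884] [0.6882 0.0596] [0.6892 0.0308]
mat [array([0.5281, 0.4401]), array([0.5315, 0.3008]), array([0.3936, 0.2987]), array([0.3891, 0.4356])]
tray corners [array([0.5827, 0.0598]), array([ 0.6002, -0.0618]), array([ 0.4483, -0.0824]), array([0.4317, 0.0392])] handle [ 0.4397 -0.0226] [ 0.3927 -0.0276]
case [array([ 0.7421, -0.1727]), array([ 0.7244, -0.3123]), array([ 0.5657, -0.2941]), array([ 0.5798, -0.1528])] [ 0.653    -0.232975]
housings [array([0.6204, 0.3639]), array([0.5648, 0.3746]), array([ 0.554 , -0.3888]), array([ 0.5047, -0.4136]), array([ 0.4013, -0.3358]), array([ 0.4328, -0.3902])]
bottle [ 0.7114 -0.0311]
stand base corners [0.5971 0.0823] [0.5878 0.2266] [0.5927 0.0813]
proj in scene800 [array([551.59429957, 231.67257221]), array([546.53899296, 295.39347941])]
{'fx': 332.8760984687744, 'fy': 332.8760984687744, 'cx': 275.2701920557745, 'cy': 207.02961178025205, 'hand_eye': array([[-4.08943320e-04,  9.67624087e-01,  2.52395442e-01,
         7.39089645e-02],
       [ 9.99999777e-01,  2.62339383e-04,  6.14501283e-04,
        -2.55860787e-04],
       [ 5.28392978e-04,  2.52395637e-01, -9.67623978e-01,
         1.95242254e-02],
       [ 0.00000000e+00,  0.00000000e+00,  0.00000000e+00,
         1.00000000e+00]])}
```

Emit:
servo_tool(
  motion=[
    [0,0,0,6,0],
    [0,50.9,69.3,6,-4.4],
    [0,50.9,69.3,6,-4.4],
    [0,50.9,69.3,6,-4.4],
    [0,50.9,69.3,6,-4.4],
    [0,50.9,69.3,6,-4.4],
    [0,50.9,69.3,6,-4.4],
    [0,50.9,69.3,6,-4.4],
    [0,50.9,69.3,6,-4.4],
    [0,50.9,69.3,6,-4.4],
    [0,50.9,69.3,6,-4.4],
    [0,50.9,69.3,6,-4.4],
    [0,50.9,69.3,6,-4.4],
    [0,50.9,69.3,6,-4.4],
    [0,50.9,69.3,6,-4.4],
    [0,50.9,69.3,6,-4.4],
    [0,50.9,69.3,6,-4.4],
    [0,50.9,69.3,6,-4.4],
  ],
  squeeze=30,
)

```text
time_s: 2.4
ee_pos: [0.651, 0.1607, 0.4652]
eef_rot: [3.142, -0.001, 0.184]
force: [-0.1, 0.1, 0.3]
grip_width: 0.0938
grip_force: 0.0
```

```bash
cat >> h.py <<'E'
from scipy.spatial.transform import Rotation as Ro
def wsnap(f=None):
    o=ctrl.get_obs(); c=ctrl.camera('wrist')
    W=np.eye(4); W[:3,:3]=Ro.from_euler('xyz',o['eef_rot']).as_matrix(); W[:3,3]=o['ee_pos']
    c['camera_from_world']=np.linalg.inv(W@c['hand_eye'])
    if f: cv2.imwrite('pics/'+f,cv2.cvtColor(c['image'],cv2.COLOR_RGB2BGR))
    pickle.dump(c,open('w.pkl','wb'))
    return c
E
python3 - <<'E'
from h import *
c=wsnap('w1.png'); o=ctrl.get_obs(); print(o['ee_pos'],o['eef_rot'],o['time_s'],o['qpos'])
E
```

```text
[0.65097492 0.16074919 0.46535359] [ 3.14155335e+00 -7.91303317e-04  1.83869332e-01] 2.45 [ 1.87486445e-01  5.51951038e-01  1.02939594e+00 -4.21633983e-05
  1.55945452e+00  1.57441392e+00]
```

View pics/w1.png

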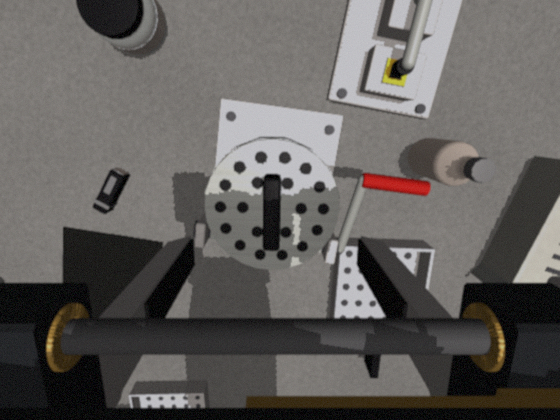

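The wing runs (271,175)–(271,249), straight along the tool. The disc is at (271,203), x 205–338. The lever bar runs (363,181)–(429,187).

Run:
```python
from h import *
c=pickle.load(open('w.pkl','rb'))
for z in(.165,.17,.175,.18): print(z,at(c,271,203,z),'diam',np.linalg.norm(at(c,204.5,203,z)-at(c,338.5,203,z)),at(c,271,175,z+.026),at(c,271,249,z+.026),np.linalg.norm(at(c,271,175,z+.026)-at(c,271,249,z+.026)))
print('lever',at(c,363,181,.16),at(c,396,184,.16),at(c,429,187,.16))
print('base corners',at(c,222,99,.01),at(c,342,115,.01),'bottle top',at(c,477,169,.13),'base',at(c,452,163,.05))
print('hous',at(c,122,173,.024),at(c,102,206,.024))
```

```text
0.165 [0.6546 0.1656] diam 0.1164643293030102 [0.6829 0.1705] [0.6228 0.1595] 0.061098363316867924
0.17 [0.6558 0.1658] diam 0.11432659358172095 [0.6837 0.1705] [0.6248 0.1598] 0.0598640125618054
0.175 [0.657 0.166] diam 0.1121888586268708 [0.6845 0.1706] [0.6268 0.1601] 0.05864759159590441
0.18 [0.6583 0.1661] diam 0.11024776641728394 [0.6852 0.1707] [0.6288 0.1604] 0.05733280038511986
lever [0.6873 0.0904] [0.69   0.0615] [0.6927 0.0324]
base corners [0.7368 0.2448] [0.7454 0.0932] bottle top [ 0.7145 -0.0222] base [ 0.7137 -0.0405]
hous [0.624  0.3551] [0.5756 0.3779]
```

Emit:
servo_tool(
  motion=[
    [0,0.3,0.3,-4,0],
    [0,0.3,0.3,-8,0],
    [0,0.3,0.3,-9.2,0],
    [0,0.3,0.3,-9.2,0],
    [1,0.3,0.3,-9.2,0],
    [1,0.3,0.3,-9.2,0],
    [1,0.3,0.3,-9.2,0],
    [1,0.3,0.3,-9.2,0],
    [1,0.3,0.3,-9.2,0],
    [1,0.3,0.3,-9.2,0],
    [1,0.3,0.3,-9.2,0],
    [1,0.3,0.3,-9.2,0],
  ],
  squeeze=30,
)

```text
time_s: 3.95
ee_pos: [0.6543, 0.1648, 0.3726]
eef_rot: [3.142, 0.0, 0.185]
force: [-0.4, 0.1, -0.4]
grip_width: 0.0173
grip_force: 0.0
```

Emit:
servo_tool(
  motion=[
    [1,0,0,0,0],
    [1,0,0,0,0],
    [1,0,0,0,0],
  ],
)

```text
time_s: 4.32
ee_pos: [0.6543, 0.1647, 0.3726]
eef_rot: [3.142, 0.0, 0.185]
force: [0.2, -0.9, 0.3]
grip_width: 0.0136
grip_force: 30.0
```

Emit:
servo_tool(
  motion=[
    [1,0,0,0,5],
    [1,0,0,0,11],
    [1,0,0,0,17],
    [1,0,0,0,23],
    [1,0,0,0,29],
    [1,0,0,0,35],
    [1,0,0,0,41],
    [1,0,0,0,47],
    [1,0,0,0,52],
    [1,0,0,0,56],
    [1,0,0,0,56],
    [1,0,0,0,56],
  ],
  squeeze=40,
)

```text
time_s: 5.82
ee_pos: [0.6543, 0.1649, 0.3726]
eef_rot: [-3.141, -0.0, 1.161]
force: [-2.3, 2.4, 0.9]
grip_width: 0.0138
grip_force: 40.0
```

Emit:
servo_tool(
  motion=[
    [1,0,0,0.4,0],
    [1,0,0,0.8,0],
    [1,0,0,1.2,0],
    [1,0,0,1.2,0],
  ],
)

```text
time_s: 6.32
ee_pos: [0.6543, 0.1648, 0.3852]
eef_rot: [3.141, -0.0, 1.162]
force: [-2.7, 2.3, 0.7]
grip_width: 0.0138
grip_force: 40.0
```

Emit:
servo_tool(
  motion=[
    [1,0,0,3.5,0],
    [1,0,0,7.5,0],
    [1,-4,4.2,7.5,0],
    [1,-8,8.4,7.5,0],
    [1,-12,12.6,7.5,0],
    [1,-16,16.8,7.5,0],
    [1,-19.4,20.4,7.5,0],
    [1,-19.4,20.4,3,0],
    [1,-19.4,20.4,-2,0],
    [1,-19.4,20.4,-7,0],
    [1,-19.4,20.4,-11,0],
    [1,-19.4,20.4,-11,0],
    [1,-19.4,20.4,-11,0],
  ],
)

```text
time_s: 7.95
ee_pos: [0.4608, 0.3689, 0.2767]
eef_rot: [3.14, -0.002, 1.162]
force: [-0.1, 1.5, -0.1]
grip_width: 0.0133
grip_force: 40.0
```

Run:
```python
from h import *
c=snap('scene','s2.png'); i=c['image'][:,:,::-1]
j=cv2.resize(i[80:300,200:500],(800,587),interpolation=cv2.INTER_CUBIC); cv2.imwrite('pics/s2c.png',j)
```

```text
(no output)
```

View pics/s2c.png

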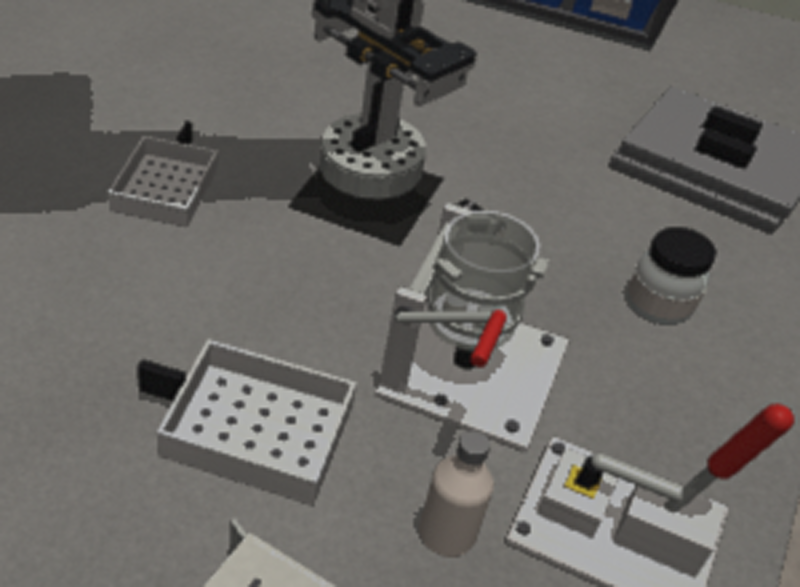

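The cap is held level over the mat, and the shaker is open with plugs inside. Now I'll lower it.

Emit:
servo_tool(
  motion=[
    [1,0,0,-2,0],
    [1,0,0,-3,0],
    [1,0,0,-3.4,0],
    [1,0,0,-3.4,0],
  ],
  squeeze=20,
)

```text
time_s: 8.5
ee_pos: [0.4605, 0.3688, 0.2412]
eef_rot: [3.141, -0.001, 1.162]
force: [0.4, -0.8, -0.3]
grip_width: 0.0139
grip_force: 20.0
```

Emit:
servo_tool(
  motion=[
    [1,0,0,-0.2,0],
    [1,0,0,-0.3,0],
    [1,0,0,-0.3,0],
  ],
)

```text
time_s: 8.88
ee_pos: [0.4604, 0.3688, 0.2386]
eef_rot: [3.141, -0.001, 1.162]
force: [-2.4, -1.9, 7.4]
grip_width: 0.0139
grip_force: 20.0
```

Emit:
servo_tool(
  motion=[
    [0,0,0,0,0],
    [0,0,0,0,0],
    [0,0,0,0,0],
    [0,0,0,0,0],
    [0,0,0,5,0],
    [0,0,0,11,0],
    [0,0,-6,11,-9],
    [0,-1,-12,11,-18],
    [0,-2,-18,11,-27],
    [0,-3,-24,11,-36],
    [0,-4,-30,11,-45],
    [0,-4.1,-36,11,-54],
    [0,-4.1,-39.3,9,-58.8],
    [0,-4.1,-39.3,7,-58.8],
    [0,-4.1,-39.3,7,-58.8],
    [0,-4.1,-39.3,7,-58.8],
  ],
)

```text
time_s: 10.88
ee_pos: [0.4196, -0.024, 0.3084]
eef_rot: [3.141, -0.001, 0.137]
force: [-0.5, 0.9, 0.2]
grip_width: 0.0935
grip_force: 0.0
```

Run:
```python
from h import *
c=snap('top','top2.png'); w=wsnap('w2.png')
i=np.hstack([cv2.resize(c['image'][90:340,110:430],(470,367)),cv2.resize(w['image'],(330,248)) if 0 else cv2.copyMakeBorder(cv2.resize(w['image'],(330,248)),0,119,0,0,cv2.BORDER_CONSTANT)])[:,:,::-1]
cv2.imwrite('pics/m2.png',i)
```

```text
(no output)
```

View pics/m2.png

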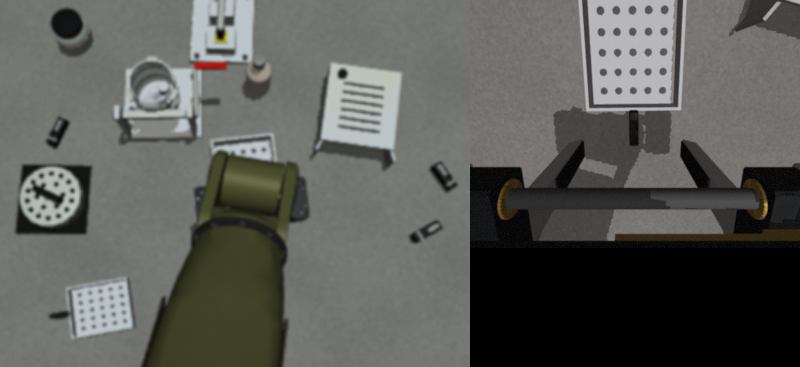

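The cap stands at the mat centre, and the tray handle lies straight between the fingers.

Emit:
servo_tool(
  motion=[
    [0,0,0,-5,0],
    [0,0,0,-9.5,0],
    [0,0,0,-9.5,0],
    [1,0,0,-9.5,0],
    [1,0,0,-9.5,0],
    [1,0,0,-9.5,0],
    [1,0,0,-9.5,0],
    [1,0,0,-9.5,0],
    [1,0,0,-9.5,0],
    [1,0,0,-9.5,0],
    [1,0,0,-9.5,0],
    [1,0,0,-9.5,0],
    [1,0,0,-9.5,0],
    [1,0,0,-9.5,0],
  ],
  squeeze=40,
)

```text
time_s: 12.72
ee_pos: [0.4193, -0.0243, 0.2126]
eef_rot: [3.142, 0.0, 0.136]
force: [-0.4, -0.7, -2.1]
grip_width: 0.0117
grip_force: 40.0
```

Run:
```python
from h import *
c=pickle.load(open('w.pkl','rb'))
k=560/330
# handle/tray from m2 (wrist part offset 470)
for n,p,z in(('handle near',(633,146),.048),('handle far',(633,111),.048),('trayL',(585,110),.036),('trayR',(682,110),.036)):
    print(n,at(c,(p[0]-470)*k,p[1]*k,z))
```

```text
handle near [ 0.3986 -0.0274]
handle far [ 0.4449 -0.021 ]
trayL [0.4353 0.0412]
trayR [ 0.4526 -0.0849]
```

Emit:
servo_tool(
  motion=[
    [1,-1,0,0,0],
    [1,-2.5,1,0,0],
    [1,-3,3,0,-1],
    [1,-3,5.5,0,-2],
    [1,-3,8,0,-3],
    [1,-3,10.5,0,-4],
    [1,-3,13,0,-4.8],
    [1,-3,15.5,0,-4.8],
    [1,-3,17,0,-4.8],
    [1,-3,17.6,0,-4.8],
    [1,-2,17.6,0,-4.8],
    [1,-1,17.6,0,-4.8],
    [1,-0.7,17.6,0,-4.8],
    [1,-0.7,17.6,0,-4.8],
  ],
)

```text
time_s: 14.48
ee_pos: [0.4126, 0.1515, 0.2126]
eef_rot: [3.142, -0.0, 0.052]
force: [1.7, 0.1, -0.9]
grip_width: 0.0116
grip_force: 40.0
```

Emit:
servo_tool(
  motion=[
    [0,0,0,0,0],
    [0,0,0,0,0],
    [0,0,0,0,0],
    [0,0,0,0,0],
    [0,0,0,6,0],
    [0,0,0,12,0],
    [0,0,0,18,10],
    [0,4,-3,20,20],
    [0,9,-6,20,30],
    [0,14,-9.1,20,40],
    [0,19,-9.1,20,50],
    [0,24,-9.1,20,60],
    [0,27.6,-9.1,20,70],
    [0,27.6,-9.1,20,80],
    [0,27.6,-9.1,20,90],
    [0,27.6,-9.1,18,90],
    [0,27.6,-9.1,18,90],
  ],
)

```text
time_s: 16.6
ee_pos: [0.6883, 0.0608, 0.391]
eef_rot: [-3.138, -0.0, 1.623]
force: [0.0, -1.2, -0.6]
grip_width: 0.0938
grip_force: 0.0
```

Run:
```python
from h import *
c=snap('top','top3.png'); w=wsnap('w3.png')
i=np.hstack([cv2.resize(c['image'][90:340,110:430],(400,312)),cv2.resize(w['image'],(400,312))])[:,:,::-1]
cv2.imwrite('pics/m3.png',i); pickle.dump(c,open('t3.pkl','wb'))
```

```text
(no output)
```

View pics/m3.png

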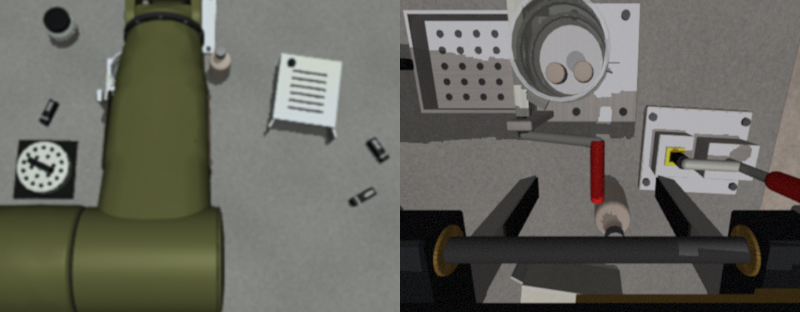

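Emit:
servo_tool(
  motion=[
    [0,0,0,-3,0],
    [0,0,0,-5.8,0],
    [0,0,0,-5.8,0],
    [1,0,0,-5.8,0],
    [1,0,0,-5.8,0],
    [1,0,0,-5.8,0],
    [1,0,0,-5.8,0],
    [1,0,0,-5.8,0],
    [1,0,0,-5.8,0],
    [1,0,0,-5.8,0],
    [1,0,0,-5.8,0],
    [1,0,0,-5.8,0],
    [1,0,0,-5.8,0],
    [1,0,0,-5.8,0],
  ],
  squeeze=20,
)

```text
time_s: 18.45
ee_pos: [0.6884, 0.0607, 0.3346]
eef_rot: [3.141, -0.0, 1.623]
force: [1.9, -0.1, -0.9]
grip_width: 0.0132
grip_force: 20.0
```

Run:
```python
import numpy as np
y=np.radians(3)
# arc in cm from start (65deg on +x), stand -> world
for a in list(range(65,-75,-10))+[-75,-76]:
    s=np.array([9*(np.sin(np.radians(a))-np.sin(np.radians(65)))])[0]; z=9*(np.cos(np.radians(a))-np.cos(np.radians(65)))
    print(a,round(s*np.cos(y),1),round(s*np.sin(y),1),round(z,1))
```

```text
65 0.0 0.0 0.0
55 -0.8 -0.0 1.4
45 -1.8 -0.1 2.6
35 -3.0 -0.2 3.6
25 -4.3 -0.2 4.4
15 -5.8 -0.3 4.9
5 -7.4 -0.4 5.2
-5 -8.9 -0.5 5.2
-15 -10.5 -0.5 4.9
-25 -11.9 -0.6 4.4
-35 -13.3 -0.7 3.6
-45 -14.5 -0.8 2.6
-55 -15.5 -0.8 1.4
-65 -16.3 -0.9 0.0
-75 -16.8 -0.9 -1.5
-76 -16.9 -0.9 -1.6
```

Emit:
servo_tool(
  motion=[
    [1,-0.4,0,0.7,0],
    [1,-0.8,0,1.4,0],
    [1,-1.3,-0.1,2.0,0],
    [1,-1.8,-0.1,2.6,0],
    [1,-2.4,-0.1,3.1,0],
    [1,-3.0,-0.2,3.6,0],
    [1,-3.6,-0.2,4.0,0],
    [1,-4.3,-0.2,4.4,0],
    [1,-5.1,-0.3,4.7,0],
    [1,-5.8,-0.3,4.9,0],
    [1,-6.6,-0.3,5.1,0],
    [1,-7.4,-0.4,5.2,0],
    [1,-7.4,-0.4,5.2,0],
  ],
)

```text
time_s: 20.08
ee_pos: [0.6141, 0.0569, 0.3882]
eef_rot: [3.139, -0.0, 1.623]
force: [-0.4, 2.3, 8.2]
grip_width: 0.0138
grip_force: 20.0
```

Emit:
servo_tool(
  motion=[
    [1,-0.7,0,0.1,0],
    [1,-1.5,-0.1,0,0],
    [1,-2.3,-0.1,-0.1,0],
    [1,-3.1,-0.1,-0.3,0],
    [1,-3.8,-0.2,-0.5,0],
    [1,-4.5,-0.2,-0.8,0],
    [1,-5.2,-0.3,-1.2,0],
    [1,-5.9,-0.3,-1.6,0],
    [1,-6.5,-0.3,-2.1,0],
    [1,-7.1,-0.4,-2.6,0],
    [1,-7.6,-0.4,-3.2,0],
    [1,-8.1,-0.4,-3.8,0],
    [1,-8.5,-0.5,-4.5,0],
    [1,-8.9,-0.5,-5.2,0],
    [1,-9.2,-0.5,-5.9,0],
    [1,-9.4,-0.5,-6.6,0],
    [1,-9.4,-0.5,-6.6,0],
    [1,-9.4,-0.5,-6.6,0],
  ],
)

```text
time_s: 22.32
ee_pos: [0.5203, 0.0517, 0.3197]
eef_rot: [-3.141, 0.0, 1.623]
force: [7.6, 1.5, -4.9]
grip_width: 0.0136
grip_force: 20.0
```

Emit:
servo_tool(
  motion=[
    [1,0,0,-0.3,0],
    [1,-0.1,0,-0.5,0],
    [1,-0.1,0,-0.5,0],
    [1,-0.1,0,-0.5,0],
  ],
)

```text
time_s: 22.82
ee_pos: [0.5197, 0.0517, 0.317]
eef_rot: [3.139, 0.0, 1.623]
force: [3.0, 0.4, 15.6]
grip_width: 0.0131
grip_force: 20.0
```

Run:
```python
from h import *
w=wsnap('w4.png'); c=snap('scene','s4.png')
i=np.hstack([cv2.resize(c['image'][80:300,230:480],(400,352)),cv2.resize(w['image'],(400,352))])[:,:,::-1]
cv2.imwrite('pics/m4.png',i)
```

```text
(no output)
```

View pics/m4.png

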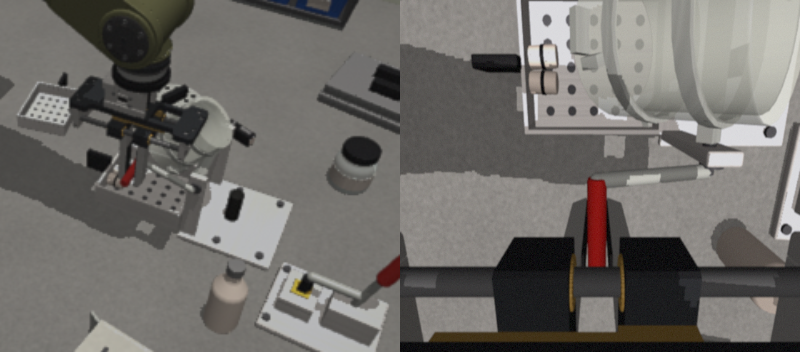

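Emit:
servo_tool(
  motion=[
    [1,0.1,0,0.5,0],
    [1,0.3,0,1.2,0],
    [1,0.6,0,1.9,0],
    [1,1.0,0,2.6,0],
    [1,1.4,0.1,3.3,0],
    [1,1.9,0.1,3.9,0],
    [1,2.4,0.1,4.5,0],
    [1,3.0,0.2,5.0,0],
    [1,3.6,0.2,5.5,0],
    [1,4.3,0.2,5.9,0],
    [1,5.0,0.3,6.3,0],
    [1,5.7,0.3,6.6,0],
    [1,6.4,0.4,6.8,0],
    [1,7.2,0.4,7.0,0],
    [1,8.0,0.4,7.1,0],
    [1,8.8,0.5,7.2,0],
    [1,9.5,0.5,7.1,0],
    [1,9.5,0.5,7.1,0],
  ],
)

```text
time_s: 25.18
ee_pos: [0.615, 0.0567, 0.3868]
eef_rot: [3.139, -0.0, 1.623]
force: [4.1, -1.2, 2.0]
grip_width: 0.0133
grip_force: 20.0
```

Emit:
servo_tool(
  motion=[
    [1,0.8,0.1,-0.1,0],
    [1,1.6,0.1,-0.3,0],
    [1,2.3,0.1,-0.5,0],
    [1,3.1,0.2,-0.8,0],
    [1,3.8,0.2,-1.2,0],
    [1,4.4,0.2,-1.6,0],
    [1,5.0,0.3,-2.1,0],
    [1,5.6,0.3,-2.6,0],
    [1,6.1,0.3,-3.2,0],
    [1,6.6,0.4,-3.8,0],
    [1,7.0,0.4,-4.5,0],
    [1,7.4,0.4,-5.2,0],
    [1,7.5,0.4,-5.6,0],
    [1,7.5,0.4,-5.6,0],
    [1,7.5,0.4,-5.6,0],
  ],
)

```text
time_s: 27.05
ee_pos: [0.689, 0.0608, 0.3313]
eef_rot: [-3.14, -0.0, 1.623]
force: [-15.1, -1.5, 10.9]
grip_width: 0.0133
grip_force: 20.0
```

Emit:
servo_tool(
  motion=[
    [1,0,0,0.3,0],
    [0,0,0,0.3,0],
    [0,0,0,0.3,0],
    [0,0,0,0.3,0],
    [0,0,0,0.3,0],
    [0,0,0,6,0],
    [0,0,0,12,10],
    [0,-1,5,12,20],
    [0,-2,10,12,30],
    [0,-4,15,12,40],
    [0,-6,20,12,50],
    [0,-8,25,12,60],
    [0,-8.9,30.6,12,62],
    [0,-8.9,30.6,9,62],
    [0,-8.9,30.6,9,62],
    [0,-8.9,30.6,9,62],
  ],
)

```text
time_s: 29.05
ee_pos: [0.6007, 0.3661, 0.422]
eef_rot: [3.141, 0.001, 2.704]
force: [-0.1, -0.7, 0.4]
grip_width: 0.0942
grip_force: 0.0
```

Run:
```python
from h import *
w=wsnap('w5.png'); t=snap('top','t5.png'); pickle.dump(t,open('t5.pkl','wb'))
i=np.hstack([cv2.resize(t['image'][90:290,110:430],(400,250)),cv2.resize(w['image'],(400,300))[:250]])[:,:,::-1]
j=cv2.resize(t['image'][155:220,200:260],(250,250))[:,:,::-1]
s=snap('scene','s5.png')['image'][:,:,::-1]
k=np.hstack([cv2.resize(s[130:290,220:440],(400,291)),cv2.resize(t['image'][110:250,180:372],(400,291),interpolation=cv2.INTER_CUBIC)[:,:,::-1]])
cv2.imwrite('pics/m5.png',np.vstack([i,k]))
```

```text
(no output)
```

View pics/m5.png

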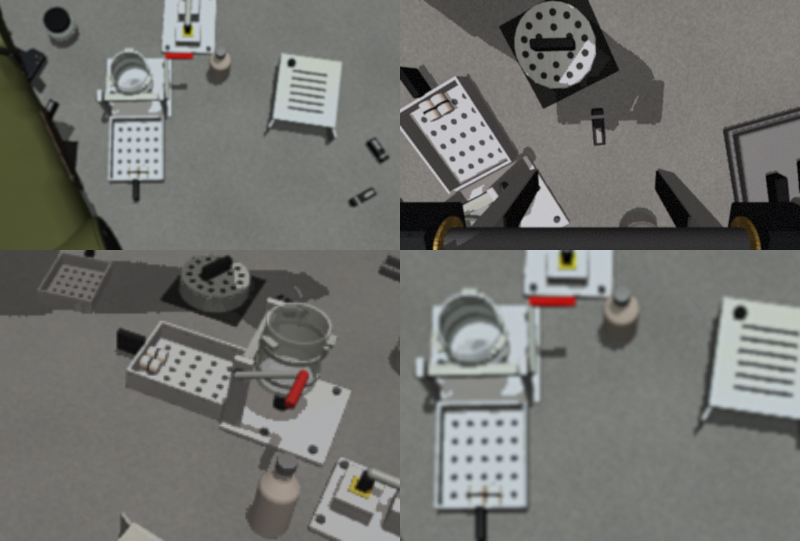

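Shaker is upright and empty, with two plugs in the tray near the handle end. In the wrist view housing 1 runs from (277,151) to (279,204), aligned with the tool.

Run:
```python
from h import *
c=pickle.load(open('w.pkl','rb'))
for z in(.024,): print(at(c,277,151,z),at(c,279,204,z), at(c,278,178,z))
t=pickle.load(open('t5.pkl','rb'))
f=lambda X,Y:(180+X*192/400,110+Y*140/291)
print('tray',[at(t,*f(*p),.036) for p in((36,153),(127,152),(128,259),(33,260))])
print('handle end',at(t,*f(80,260),.048),'plugs',at(t,*f(70,243),.02),at(t,*f(100,243),.02))
```

```text
[0.5667 0.3855] [0.6234 0.3616] [0.595  0.3736]
tray [array([0.5818, 0.2232]), array([0.5875, 0.0965]), array([0.4361, 0.0871]), array([0.4305, 0.2157])]
handle end [0.4306 0.1502] plugs [0.4586 0.1698] [0.4599 0.1285]
```

Emit:
servo_tool(
  motion=[
    [0,-0.3,0.4,-6,2],
    [0,-0.6,0.7,-12,2],
    [0,-0.6,0.7,-18,2],
    [0,-0.6,0.7,-21.6,2],
    [0,-0.6,0.7,-21.6,2],
    [1,-0.6,0.7,-21.6,2],
    [1,-0.6,0.7,-21.6,2],
    [1,-0.6,0.7,-21.6,2],
    [1,-0.6,0.7,-21.6,2],
    [1,-0.6,0.7,-21.6,2],
    [1,-0.6,0.7,-21.6,2],
    [1,-0.6,0.7,-21.6,2],
    [1,-0.6,0.7,-21.6,2],
    [1,-0.6,0.7,-21.6,2],
    [1,-0.6,0.7,-21.6,2],
    [1,-0.6,0.7,-21.6,2],
  ],
  squeeze=25,
)

```text
time_s: 31.2
ee_pos: [0.5944, 0.3737, 0.2046]
eef_rot: [-3.142, -0.0, 2.74]
force: [0.7, -0.5, -0.5]
grip_width: 0.0197
grip_force: 24.9
```

Emit:
servo_tool(
  motion=[
    [1,0,0,6,0],
    [1,0,0,12,5],
    [1,-2,-4,18,10],
    [1,-4,-9,18,16],
    [1,-6.8,-14,18,22],
    [1,-6.8,-19,18,26],
    [1,-6.8,-24.7,18,26],
    [1,-6.8,-24.7,12,26],
    [1,-6.8,-24.7,6,26],
    [1,-6.8,-24.7,2,26],
    [1,-6.8,-24.7,0.8,26],
    [1,-6.8,-24.7,0.8,26],
    [0.72,-6.8,-24.7,0.8,26],
    [0.72,-6.8,-24.7,0.8,26],
    [0.72,-6.8,-24.7,0.8,26],
    [0.72,-6.8,-24.7,4,26],
    [0.72,-6.8,-24.7,10,26],
    [0.72,-6.8,-24.7,14,26],
    [0.72,-6.8,-24.7,14,26],
  ],
)

```text
time_s: 33.58
ee_pos: [0.5265, 0.1268, 0.348]
eef_rot: [3.141, 0.006, -3.089]
force: [1.1, -0.1, -0.1]
grip_width: 0.0262
grip_force: 0.0
```

Run:
```python
from h import *
o=ctrl.get_obs(); print(o['grip_width'],o['ee_pos'],o['qpos'])
w=wsnap('w6.png')
```

```text
0.026247670794017207 [0.52648735 0.12681497 0.3479812 ] [ 1.68733083e-01  3.33340776e-01  1.61412543e+00 -1.37149702e-05
  1.18819007e+00 -1.45450025e+00]
```

View pics/w6.png

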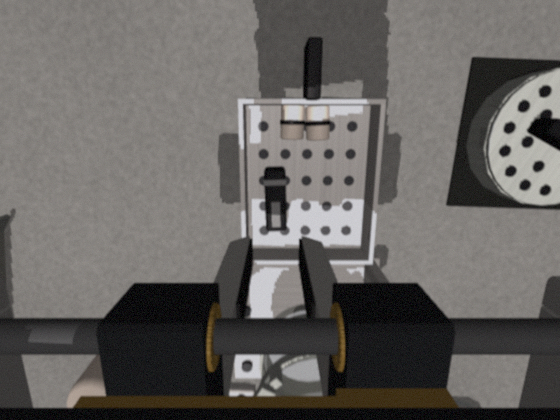

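Housing 1 lies in the tray beside the two plugs. Next I'll slide the tray to in front of the case.

Emit:
servo_tool(
  motion=[
    [0,-4,1,0,0],
    [0,-8,2,0,0],
    [0,-11.4,2.5,0,0],
    [0,-11.4,2.5,-6,0],
    [0,-11.4,2.5,-12,0],
    [0,-11.4,2.5,-13.5,0],
    [1,-11.4,2.5,-13.5,0],
    [1,-11.4,2.5,-13.5,0],
    [1,-11.4,2.5,-13.5,0],
    [1,-11.4,2.5,-13.5,0],
    [1,-11.4,2.5,-13.5,0],
    [1,-11.4,2.5,-13.5,0],
    [1,-11.4,2.5,-13.5,0],
    [1,-11.4,2.5,-13.5,0],
    [1,-11.4,2.5,-13.5,0],
    [1,-11.4,2.5,-13.5,0],
    [1,-11.4,2.5,-13.5,0],
  ],
  squeeze=40,
)

```text
time_s: 35.75
ee_pos: [0.4123, 0.1517, 0.2096]
eef_rot: [-3.142, -0.0, -3.089]
force: [0.1, 0.1, 0.2]
grip_width: 0.0118
grip_force: 40.0
```

Emit:
servo_tool(
  motion=[
    [1,-1,0,0,0],
    [1,-2.5,-0.8,0,0],
    [1,-3.5,-2.5,0,-0.5],
    [1,-4,-5,0,-1],
    [1,-4.5,-7.5,0,-2],
    [1,-4.7,-10,0,-3],
    [1,-4.7,-13,0,-4],
    [1,-4.7,-16,0,-5],
    [1,-4.7,-19,0,-6],
    [1,-4.7,-22,0,-7],
    [1,-4.7,-25,0,-8],
    [1,-4.7,-28,0,-9],
    [1,-4.7,-31,0,-10],
    [1,-4.7,-33.5,0,-10],
    [1,-4.7,-34.9,0,-10],
    [1,-4.7,-34.9,0,-10],
  ],
)

```text
time_s: 37.75
ee_pos: [0.3652, -0.1974, 0.2096]
eef_rot: [-3.141, 0.0, 3.018]
force: [0.1, -2.1, -0.0]
grip_width: 0.0113
grip_force: 40.0
```

Emit:
servo_tool(
  motion=[
    [0,0,0,0,0],
    [0,0,0,0,0],
    [0,0,0,0,0],
    [0,0,0,0,0],
    [0,0,0,6,0],
    [0,0,0,12,-5],
    [0,1,-4,18,-15],
    [0,3,-9,21,-25],
    [0,5.2,-14,21,-35],
    [0,5.2,-16.6,21,-45],
    [0,5.2,-16.6,21,-53],
    [0,5.2,-16.6,21,-53],
    [0,5.2,-16.6,21,-53],
  ],
)

```text
time_s: 39.38
ee_pos: [0.4174, -0.3629, 0.4197]
eef_rot: [3.142, 0.0, 2.098]
force: [0.6, -0.1, 1.0]
grip_width: 0.0937
grip_force: 0.0
```

Run:
```python
from h import *
w=wsnap('w7.png'); t=snap('top','t7.png'); pickle.dump(t,open('t7.pkl','wb'))
i=np.hstack([cv2.resize(w['image'],(400,300)),cv2.resize(t['image'][120:300,220:460],(400,300),interpolation=cv2.INTER_CUBIC)])[:,:,::-1]
cv2.imwrite('pics/m7.png',i); print(ctrl.get_obs()['ee_pos'])
```

```text
[ 0.41739324 -0.36292965  0.41981686]
```

View pics/m7.png

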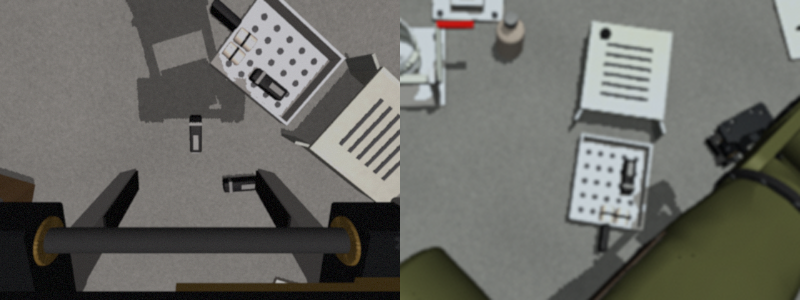

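Run:
```python
from h import *
c=pickle.load(open('w.pkl','rb')); k=1.4
for p in((195,115),(196,151),(223,184),(256,182)): print(at(c,p[0]*k,p[1]*k,.024))
t=pickle.load(open('t7.pkl','rb'))
f=lambda X,Y:(220+(X-400)*.6,120+Y*.6)
C=np.array([at(t,*f(*p),.066) for p in((592,22),(672,30),(664,122),(582,110))])
T=np.array([at(t,*f(*p),.036) for p in((582,134),(653,146),(642,232),(567,221))])
for q in(C,T):
    m=q.mean(0); d=(q[0]+q[1]-q[2]-q[3])/2; l=(q[0]+q[3]-q[1]-q[2])/2
    print(m,np.degrees(np.arctan2(d[1],d[0])),np.degrees(np.arctan2(-l[0],l[1])),np.linalg.norm(d),np.linalg.norm(l))
```

```text
[ 0.4014 -0.3389]
[ 0.4324 -0.3891]
[ 0.5014 -0.4163]
[ 0.5479 -0.385 ]
[ 0.652175 -0.2344  ] -5.885274850888225 -5.433538371971849 0.16481872618122 0.1399287407933052
[ 0.460375 -0.21025 ] -8.548467895887201 -7.272590470764147 0.1520390821466638 0.1252072781430856
```

Emit:
servo_tool(
  motion=[
    [0,0,0,-6,1.5],
    [0,0,0,-12,1.5],
    [0,0,0,-18,1.5],
    [0,0,0,-21.4,1.5],
    [0,0,0,-21.4,1.5],
    [1,0,0,-21.4,1.5],
    [1,0,0,-21.4,1.5],
    [1,0,0,-21.4,1.5],
    [1,0,0,-21.4,1.5],
    [1,0,0,-21.4,1.5],
    [1,0,0,-21.4,1.5],
    [1,0,0,-21.4,1.5],
    [1,0,0,-21.4,1.5],
    [1,0,0,-21.4,1.5],
    [1,0,0,-21.4,1.5],
    [1,0,0,-21.4,1.5],
  ],
  squeeze=25,
)

```text
time_s: 41.48
ee_pos: [0.4173, -0.3632, 0.2056]
eef_rot: [-3.142, -0.0, 2.121]
force: [0.2, -0.4, -0.6]
grip_width: 0.0197
grip_force: 25.0
```

Emit:
servo_tool(
  motion=[
    [1,0,0,6,0],
    [1,0,0,12,10],
    [1,2,5,14,20],
    [1,4,10,14,30],
    [1,6,15,14,40],
    [1,6.9,18,14,50],
    [1,6.9,18,14,51.5],
    [1,6.9,18,8,51.5],
    [1,6.9,18,3,51.5],
    [1,6.9,18,0.8,51.5],
    [1,6.9,18,0.8,51.5],
    [0.72,6.9,18,0.8,51.5],
    [0.72,6.9,18,0.8,51.5],
    [0.72,6.9,18,0.8,51.5],
    [0.72,6.9,18,4,51.5],
    [0.72,6.9,18,10,51.5],
    [0.5,6.9,18,16,51.5],
    [0,6.9,18,20,51.5],
    [0,6.9,18,20,51.5],
  ],
)

```text
time_s: 43.85
ee_pos: [0.4862, -0.1832, 0.409]
eef_rot: [-3.14, 0.006, 3.019]
force: [0.1, -0.5, -1.3]
grip_width: 0.053
grip_force: 0.0
```

Emit:
servo_tool(
  motion=[
    [0,0,-4,0,-10],
    [0,1,-8,0,-20],
    [0,2,-12,0,-30],
    [0,3,-16,0,-40],
    [0,4,-20,0,-50],
    [0,4.2,-21.9,0,-60],
    [0,4.2,-21.9,0,-70],
    [0,4.2,-21.9,0,-80],
    [0,4.2,-21.9,0,-90],
    [0,4.2,-21.9,0,-100],
    [0,4.2,-21.9,0,-110],
    [0,4.2,-21.9,0,-120],
    [0,4.2,-21.9,0,-130],
    [0,4.2,-21.9,0,-140],
    [0,4.2,-21.9,0,-143],
    [0,4.2,-21.9,0,-143],
  ],
)

```text
time_s: 45.85
ee_pos: [0.5284, -0.4022, 0.4044]
eef_rot: [-3.14, 0.001, 0.524]
force: [-0.3, 0.5, 0.8]
grip_width: 0.0939
grip_force: 0.0
```

Run:
```python
from h import *
w=wsnap('w8.png'); t=snap('top','t8.png'); pickle.dump(t,open('t8.pkl','wb'))
i=np.hstack([cv2.resize(w['image'],(400,300)),cv2.resize(t['image'][120:300,220:460],(400,300),interpolation=cv2.INTER_CUBIC)])[:,:,::-1]
cv2.imwrite('pics/m8.png',i); print(ctrl.get_obs()['ee_pos'])
```

```text
[ 0.52837674 -0.40221573  0.40487211]
```

View pics/m8.png

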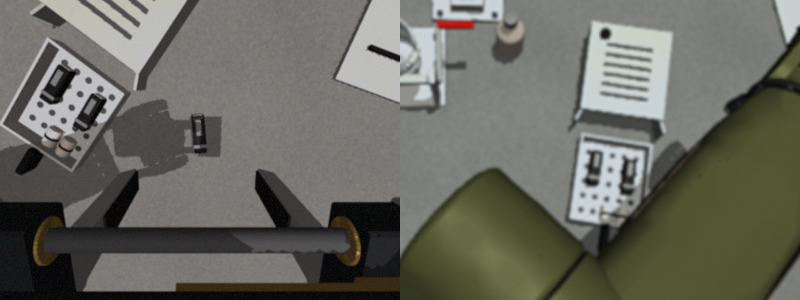

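Two housings and two plugs are in the tray. Housing 2 runs (197,114)–(200,152) in the half-size wrist view.

Run:
```python
from h import *
c=pickle.load(open('w.pkl','rb')); k=1.4
a,b=at(c,197*k,114*k,.024),at(c,200*k,152*k,.024); d=a-b
print(a,b,(a+b)/2,np.degrees(np.arctan2(d[1],d[0])),np.linalg.norm(d))
for n,p in(('h1',(92,111)),('h3',(60,84))): print(n,at(c,p[0]*k,p[1]*k,.028))
q=np.array([at(c,p[0]*k,p[1]*k,.036) for p in((47,39),(130,96),(75,171),(1,124))]); print(q,q.mean(0))
```

```text
[ 0.5565 -0.3857] [ 0.5072 -0.4196] [ 0.53185 -0.40265] 34.51345505096972 0.059830594180569525
h1 [ 0.4824 -0.2476]
h3 [ 0.495  -0.1916]
[[ 0.5437 -0.1582]
 [ 0.5318 -0.2888]
 [ 0.386  -0.2647]
 [ 0.3998 -0.1412]] [ 0.465325 -0.213225]
```

Emit:
servo_tool(
  motion=[
    [0,0.3,0,-6,4.5],
    [0,0.3,0,-12,4.5],
    [0,0.3,0,-17,4.5],
    [0,0.3,0,-19.4,4.5],
    [0,0.3,0,-19.4,4.5],
    [1,0.3,0,-19.4,4.5],
    [1,0.3,0,-19.4,4.5],
    [1,0.3,0,-19.4,4.5],
    [1,0.3,0,-19.4,4.5],
    [1,0.3,0,-19.4,4.5],
    [1,0.3,0,-19.4,4.5],
    [1,0.3,0,-19.4,4.5],
    [1,0.3,0,-19.4,4.5],
    [1,0.3,0,-19.4,4.5],
    [1,0.3,0,-19.4,4.5],
    [1,0.3,0,-19.4,4.5],
  ],
  squeeze=25,
)

```text
time_s: 47.95
ee_pos: [0.5313, -0.4023, 0.2117]
eef_rot: [3.142, -0.0, 0.602]
force: [0.1, -0.2, -0.0]
grip_width: 0.0196
grip_force: 25.0
```

Emit:
servo_tool(
  motion=[
    [1,0,0,6,0],
    [1,0,0,12,-10],
    [1,-2,5,14,-20],
    [1,-4,10,14,-30],
    [1,-4.5,15,14,-40],
    [1,-4.5,18.3,14,-41.5],
    [1,-4.5,18.3,10,-41.5],
    [1,-4.5,18.3,5,-41.5],
    [1,-4.5,18.3,2.5,-41.5],
    [1,-4.5,18.3,2,-41.5],
    [1,-4.5,18.3,2,-41.5],
    [0.7,-4.5,18.3,2,-41.5],
    [0.7,-4.5,18.3,2,-41.5],
    [0.7,-4.5,18.3,2,-41.5],
    [0.7,-4.5,18.3,5,-41.5],
    [0.7,-4.5,18.3,11,-41.5],
    [0.5,-10,18.3,14,-41.5],
    [0,-15,19,16,-41.5],
    [0,-16.6,20.5,16,-41.5],
    [0,-16.6,20.5,16,-41.5],
  ],
)

```text
time_s: 50.45
ee_pos: [0.3647, -0.1969, 0.3723]
eef_rot: [3.141, -0.001, -0.122]
force: [0.3, -0.6, -0.4]
grip_width: 0.0649
grip_force: 0.0
```

Run:
```python
from h import *
w=wsnap('w9.png'); print(ctrl.get_obs()['ee_pos'])
```

```text
[ 0.3654315  -0.19727197  0.37212083]
```

View pics/w9.png

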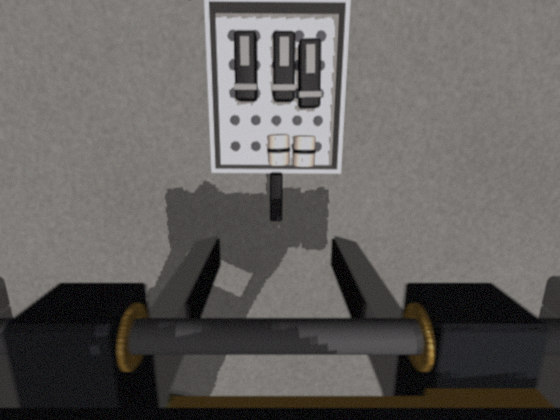

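All three housings and both plugs lie flat in the tray. The handle runs (276,172)–(276,222). Before insertion I'll measure the case lines more precisely.

Run:
```python
from h import *
c=pickle.load(open('w.pkl','rb'))
print('handle',at(c,276,172,.048),at(c,276,222,.048),'tray rear',at(c,212,173,.036),at(c,342,173,.036),'front inner',at(c,206,1,.036),at(c,350,1,.036))
t=pickle.load(open('t7.pkl','rb')); im=t['image'].astype(np.uint8)
print('cam pos',np.linalg.inv(t['camera_from_world'])[:3,3])
# rectify roof plane z=.066: 1px=0.5mm ; x up
s=.0005; x0,y0=.78,-.12; n=480
pts=np.float32([proj(t,(x0-v*s,y0-u*s,.066)) for u,v in((0,0),(n,0),(n,n),(0,n))])
H=cv2.getPerspectiveTransform(np.float32([(0,0),(n,0),(n,n),(0,n)]),pts)
r=cv2.warpPerspective(im,H,(n,n),flags=cv2.INTER_CUBIC|cv2.WARP_INVERSE_MAP)
g=cv2.cvtColor(r,cv2.COLOR_RGB2GRAY); g=cv2.GaussianBlur(g,(0,0),3).astype(float)
L=[];R=[]
for v in range(110,340,10):
    d=np.diff(g[v]); L.append((v,np.argmax(d[:200]))); R.append((v,250+np.argmin(d[250:])))
for e in(L,R):
    e=np.array(e); x=x0-e[:,0]*s; y=y0-e[:,1]*s
    p=np.polyfit(x,y,1); k=abs(y-np.polyval(p,x))<.003; p=np.polyfit(x[k],y[k],1)
    print(k.sum(),np.degrees(np.arctan(p[0])),np.polyval(p,.65))
cv2.imwrite('pics/r.png',cv2.cvtColor(r,cv2.COLOR_RGB2BGR))
```

```text
handle [ 0.3925 -0.2005] [ 0.3447 -0.1946] tray rear [ 0.3973 -0.1393] [ 0.382  -0.2629] front inner [ 0.5426 -0.1592] [ 0.5277 -0.2803]
cam pos [ 0.24273725 -0.02362478  1.19001842]
6 -6.358158436921176 -0.15919523809523806
23 -6.740056097946931 -0.3027667984189724
```

View pics/r.png

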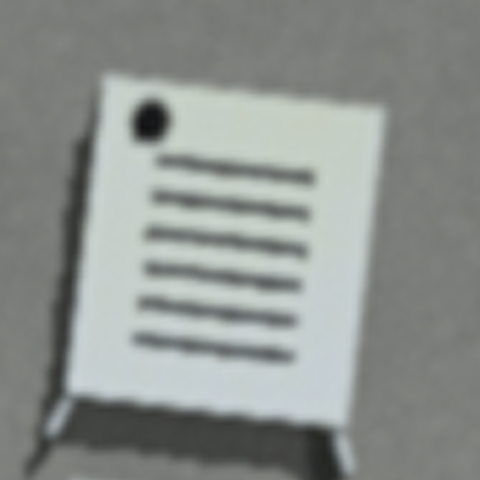

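Emit:
servo_tool(
  motion=[
    [0,0,0,-6,0],
    [0,0,0,-12,0],
    [0,0,0,-16.2,0],
    [0,0,0,-16.2,0],
    [1,0,0,-16.2,0],
    [1,0,0,-16.2,0],
    [1,0,0,-16.2,0],
    [1,0,0,-16.2,0],
    [1,0,0,-16.2,0],
    [1,0,0,-16.2,0],
    [1,0,0,-16.2,0],
    [1,0,0,-16.2,0],
    [1,0,0,-16.2,0],
    [1,0,0,-16.2,0],
    [1,0,0,-16.2,0],
  ],
  squeeze=30,
)

```text
time_s: 52.38
ee_pos: [0.3653, -0.1973, 0.2096]
eef_rot: [3.142, -0.0, -0.122]
force: [-0.5, -1.5, 0.1]
grip_width: 0.0118
grip_force: 30.0
```

Emit:
servo_tool(
  motion=[
    [1,0.7,-0.1,0,0],
    [1,1.5,-0.2,0,0],
    [1,2.5,-0.3,0,0],
    [1,3.5,-0.4,0,0],
    [1,4.5,-0.5,0,0],
    [1,5.5,-0.6,0,0],
    [1,6.5,-0.8,0,0],
    [1,7,-0.9,0,0],
    [1,7,-0.9,0,0],
  ],
)

```text
time_s: 53.5
ee_pos: [0.4359, -0.2062, 0.2096]
eef_rot: [3.141, -0.001, -0.122]
force: [2.4, -0.8, -0.1]
grip_width: 0.0119
grip_force: 30.0
```

Emit:
servo_tool(
  motion=[
    [1,1,-0.1,0,0],
    [1,2,-0.2,0,0],
    [1,3,-0.4,0,0],
    [1,4,-0.5,0,0],
    [1,5,-0.6,0,0],
    [1,6,-0.7,0,0],
    [1,7,-0.8,0,0],
    [1,8,-1.0,0,0],
    [1,9,-1.1,0,0],
    [1,10,-1.2,0,0],
    [1,10.8,-1.3,0,0],
    [1,10.8,-1.3,0,0],
  ],
)

```text
time_s: 55.0
ee_pos: [0.544, -0.2192, 0.2096]
eef_rot: [3.141, -0.002, -0.122]
force: [2.6, -0.6, -0.4]
grip_width: 0.0117
grip_force: 30.0
```

Emit:
servo_tool(
  motion=[
    [1,0.3,0,0,0],
    [1,0.6,-0.1,0,0],
    [1,0.9,-0.1,0,0],
    [1,0.9,-0.1,0,0],
  ],
)

```text
time_s: 55.5
ee_pos: [0.5523, -0.2203, 0.2097]
eef_rot: [3.142, -0.0, -0.122]
force: [-2.5, 0.6, 3.3]
grip_width: 0.0122
grip_force: 30.0
```

Emit:
servo_tool(
  motion=[
    [1,0.2,0,0,0],
    [1,0.4,0,0,0],
    [1,0.4,0,0,0],
  ],
)

```text
time_s: 55.88
ee_pos: [0.5551, -0.2205, 0.2095]
eef_rot: [-3.141, 0.005, -0.122]
force: [-18.8, -0.1, 12.5]
grip_width: 0.0118
grip_force: 30.0
```

Emit:
servo_tool(
  motion=[
    [0.5,0,0,0,0],
    [0.5,0,0,0,0],
    [0.5,0,0,0,0],
    [0.5,0,0,0,0],
    [0.5,0,0,5,0],
    [0.5,-3,0,11,0],
    [0.5,-8,0,17,0],
    [0.5,-14,0,17,0],
    [0.5,-14,0,17,0],
  ],
)

```text
time_s: 57.0
ee_pos: [0.4142, -0.2201, 0.381]
eef_rot: [3.141, -0.002, -0.123]
force: [1.0, -0.1, -0.1]
grip_width: 0.0472
grip_force: 0.0
```

Run:
```python
from h import *
w=wsnap('w10.png'); t=snap('top','t10.png'); s=snap('scene','s10.png')
i=np.hstack([cv2.resize(w['image'],(400,300)),cv2.resize(t['image'][80:320,100:420],(400,300))])[:,:,::-1]
k=cv2.resize(s['image'],(400,300))[:,:,::-1]; z=cv2.resize(s['image'][230:390,220:380],(400,300),interpolation=cv2.INTER_CUBIC)[:,:,::-1]
cv2.imwrite('pics/m10.png',np.vstack([i,np.hstack([k,z])])); print(ctrl.get_obs()['ee_pos'])
```

```text
[ 0.41668822 -0.22039782  0.37981234]
```

View pics/m10.png

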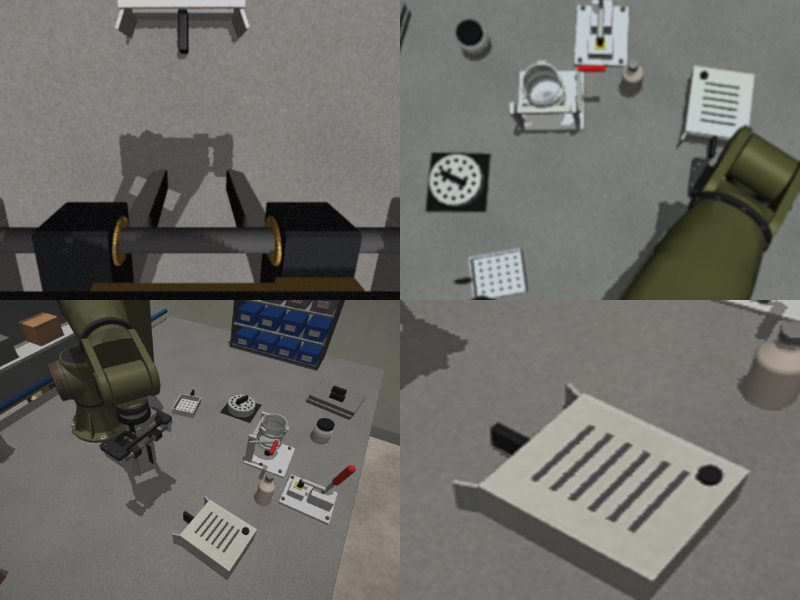

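The tray is home, with only its handle outside. The shaker is upright, the cap is on the mat and the bottle hasn't moved, so I'm handing in.

```bash
python3 -c "
from station import ctrl
print(ctrl.hand_in())"
```

```text
the job is handed in; nothing more can be done
None
```

The job is handed in at about 57 s robot time: the cap stands upright on the middle of the mat, the shaker was tipped empty and is back upright, both plugs and all three housings are in the tray, and the tray is fully home in the case with the bottle undisturbed.

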